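# Open the bay of the blue-capped vial

## Robot

A 6-joint arm with a two-finger parallel gripper is mounted at the origin on a cart in front of the work surface, level with it; the furniture and walls round the work are solid. World frame = base frame: x ahead of the robot, y to its left, z up, the work surface at z = 0. Lengths are in m, angles in rad, forces in N, time in s.
With the tool pointing down it reaches from about 0.225 to 0.875 m from the base axis. Payload 3.4 kg.
Tool frame: the origin (TCP) lies between the finger pads; the fingertips stand 19 mm ahead of it and the grasp point (between the pads) is the TCP; z points along the fingers, y is the line along which they close (so a half turn about z gives the same grasp; the last joint's range is limited). The gripper opens to 85 mm and grips with 20 to 120 N. Pads are 22 mm wide; open, the fingers measure 114 mm over their backs; the gripper's body (76 mm by 85 mm) begins 54 mm behind the grasp point. The pads swing forward as they close: fully open they stand 13 mm farther back than shut.
Start: joints at [1.124, 0.276, 1.505, -0, 1.361, -0.121], TCP at [0.184, 0.545, 0.223] pointing down, gripper open.
Joint ranges: [-2.89, 2.89], [-0.75, 2.08], [0.22, 2.7], [-1.18, 4.32], [0.11, 2.71], [-2.7, 2.7]. Speed limits (rad/s): [2.57, 2.57, 3.14, 3.14, 3.14, 3.14].

## Interface

Orientations are given as a unit quaternion [w, x, y, z].
In Python, from rig import get_state, imaging, ticket gives the robot as it stands. The module is installed in compiled form; this text tells all that it offers.
- The arm moves only by the shell command python3 -m inch 'ROWS' [FORCE]. ROWS is JSON, a list of rows, each an object with "claw": the opening, from -1 (shut) to 1 (fully open); "travel": the shift along the world's x, y, z in units of 200 mm (1.0 is 200 mm), a list of three; "turn": the turn about the world's z in units of 180 degrees (1.0 is 180 degrees). A call has 1 to 5 rows; each row is the pose to reach, as a shift and turn from the pose commanded when the call began, turning the shorter way round; what a row does not reach only later rows make up. A row lasts 1/10 s, in which the tool goes at most 50 mm and 8.59 degrees, less where a joint would pass 70% of its speed; a pose out of reach is approached as far as the arm can. A call with a number of a shift or a turn outside -1 to 1 is refused whole. A call with a gripper value outside its range is refused whole. The fingers move at their own pace and stop on an object; FORCE is the grip in N (left out, the last holds). Time passes only in rows, so rows that repeat a pose let the fingers close. It gives the time, the measured TCP pose, the force, the opening and the grip force at its end, in the units of the state.
- get_state(): the state, without advancing time (a new reading comes with each control period).
- imaging.get_image(name): name is "scene" or "top" or "wrist"; returns the picture (480x640x3 uint8, red, green, blue); there is no depth.
- imaging.camera_params(name): a dict with "camera_matrix" (3x3 intrinsics, pixels), "cam_to_world" (4x4, takes a point from camera to world coordinates); the wrist camera has in their place "T_tool_cam" (4x4, takes a point from camera to tool coordinates, whose origin is the TCP and whose axes are the flange's). Camera axes: x right, y down, z forward; pixel columns grow to the right and rows downward; lengths in m; the calibration is good to about 2 mm. A picture is of the moment at which its call begins: read the wrist's pose just before it. camera_params takes no time and is no camera call.
- ticket.sign_off(): hands the job in; it is judged then, once.
The state is a dict: "clock": time; "qpos": joint angles; "qd": joint speeds; "effort": joint torques, N m; "position": TCP position; "ee_rot": TCP orientation; "contact_force": force on the tool from outside, world axes, zero at the start; "moment": the same for the moment, N m; "width": finger opening in m; "gripper_force": force on a finger pad.
Only numpy, scipy, OpenCV 4.12 (cv2) and the standard library are available. Lean on these libraries where they do the work, as an engineer would, in place of code of your own. Each camera call takes 0.05 s, during which the arm holds its last target. There are 200 camera calls.

## Task

Two vials sit under the clear lids of the white two-bay reader: gently press down the orange release tab of the bay that holds the blue-capped vial so that its lid springs up, then push that lid fully open, back past upright to its stop, where it stays by itself. Only touch the tab and the lid, with the fingertips or the outside of the fingers: do not pinch or lift anything, leave the other bay shut and both vials standing in their wells, and do not disturb the things around.

Things in the scene. Friction and masses are not known exactly. Their poses are not given: they have to be found in the camera images.
- reader: white two-bay instrument fixed to the bench, 165 (x) x 150 (y) x 62 mm. Origin on the bench, in line with the wells; x points to the back, away from the tabs, y to the left bay, z up. White deck (top 62 mm) from x = -45 to +91 mm; in front a grey ledge (top 18 mm) to x = -76 mm, above which the tabs stand. Wells 28 mm wide, floor 8 mm above the bench, at x = 0, y = +36 (left) and -36 mm (right)
- vial_blue: clear glass vial with blue screw cap, 24 mm across, 51 mm tall, loose, standing in one of the two wells; origin at the centre of its underside, z up. It marks the bay to open
- vial_black: amber-coloured vial with black screw cap, 24 mm across, 51 mm tall, loose, standing in the other well; origin at the centre of its underside, z up
- lid_left (a joint): opening of the left lid, rad: about 0 latched shut, grows as the front edge swings up and back, 1.75 at its stop (10 degrees past upright). Once released a spring lifts it in about 1 to 2 s to rest at about 0.85 to 1.1; from there the stiff hinge keeps it wherever it is pushed; pushing takes 1 to 2 N at the front edge
- lid_right (a joint): the same for the right bay's lid
- lid_left_hinge (a point): fixed point in the middle of the left lid's hinge axis, 64.5 mm above the bench at x = +40 mm of the reader; the axis runs along the reader's y; axes as the reader's
- lid_right_hinge (a point): the same for the right lid, axes as the reader's
- lid_left_edge (a point): middle of the left lid's grey front edge, 80 mm from the hinge axis, moves with the lid. The lid is a clear plate 60 mm wide, 5 mm thick (front rim 7 mm), with a small lip 20 mm wide that stands 6 mm farther out. Site axes turn with the lid: x from edge to hinge, z out of its upper face
- lid_right_edge (a point): the same for the right lid
- tab_left (a joint): angle of the left bay's orange release tab, rad: 0 at rest, grows as the tab is pressed down, 0.45 at its stop; the latch lets the lid go at about 0.17 to 0.2; a spring returns it. Pressing takes about 1 N to start, 2 to 4 N at 0.2 and 4 to 6 N at the stop
- tab_right (a joint): the same for the right bay's tab
- tab_left_press (a point): where to press the left tab: top of an orange plate 32 mm wide (y), 53 mm long (x), 46.5 mm above the bench, 36 mm in front of its pivot, 33 mm in front of the orange claw (top 68.5 mm above the bench) that holds the lid, 19 mm behind the plate's end. A fingertip 22 mm deep, pointing down, frees the lid after going down 4 to 6 mm and meets the stop after 11 to 12. Axes turn with the tab
- tab_right_press (a point): the same for the right tab
- white_cap: loose white screw cap, 36 mm across, 16 mm high, on the bench right of the reader; a bystander; origin at the centre of its underside
- marker_red: loose red and white marker pen, 130 mm long, 17 mm thick, lying near the front edge of the bench; a bystander; origin under its middle
- standard_bottle: loose clear bottle with blue cap, 56 mm across, 104 mm tall, to the left of the reader; a bystander; origin at the centre of its underside
- beaker: loose clear beaker, 64 mm across, 83 mm tall, to the left of the reader; a bystander; origin at the centre of its underside
- tape_roll: loose roll of tape, 72 mm across, 19 mm high, lying farther left; a bystander; origin at the centre of its underside
- blue_filter: loose blue and white disc filter, 30 mm across, 15 mm high, on the bench left of the reader; a bystander; origin at the centre of its underside

How it is judged:
By the outcome, as a careful person would: the job done as asked, in the order asked, and still so for the second after the job is handed in, with the robot touching nothing.
It also fails if it takes over 38 s, if anything falls off the work surface, if the arm or the gripper's body presses on something with over 40 N, if the wrist force passes 120 N, or if a joint passes its speed limit or range.

## Working session

There is one attempt and no reset: what is moved stays moved. The work goes in short steps, Python scripts to look and compute and a shell command to move; the robot and the scene stay as the last step left them, time stands still between calls to the robot, and variables do not carry over. Pictures are saved under pics/ and viewed, at most 10 in all, crops included, and the job is handed in when it is done.

```bash
mkdir -p pics
python3 - <<'E'
from rig import get_state, imaging
import cv2,numpy as np
s=get_state();print({k:np.round(v,3).tolist() for k,v in s.items()})
for n in("scene","top"):
    im=imaging.get_image(n);cv2.imwrite(f"pics/{n}0.png",im[:,:,::-1])
    p=imaging.camera_params(n);print(n,np.round(p["camera_matrix"],1).tolist(),np.round(p["cam_to_world"],4).tolist())
print(imaging.camera_params("wrist"))
E
```

```text
{'clock': 0.0, 'qpos': [1.124, 0.277, 1.506, 0.0, 1.361, -0.121], 'qd': [-0.0, -0.0, -0.001, -0.001, -0.0, 0.001], 'effort': [-0.001, -41.677, -24.581, -0.0, 0.011, 0.0], 'position': [0.184, 0.544, 0.222], 'ee_rot': [-0.0, 0.162, 0.987, -0.001], 'contact_force': [-0.283, 0.061, 0.476], 'moment': [-0.024, -0.026, 0.003], 'gripper_force': 0.0, 'width': 0.085}
scene [[543.7, 0.0, 319.2], [0.0, 543.7, 235.2], [0.0, 0.0, 1.0]] [[0.4762, -0.4869, 0.7322, -0.3649], [-0.8793, -0.2693, 0.3928, -0.4948], [0.006, -0.8309, -0.5564, 0.6999], [0.0, 0.0, 0.0, 1.0]]
top [[470.2, 0.0, 326.2], [0.0, 470.2, 235.7], [0.0, 0.0, 1.0]] [[-0.0125, -0.9858, 0.1676, 0.2815], [-0.9999, 0.0113, -0.0081, -0.0192], [0.0061, -0.1677, -0.9858, 1.1635], [0.0, 0.0, 0.0, 1.0]]
{'camera_matrix': array([[341.76765794,   0.        , 315.24036051],
       [  0.        , 341.76765794, 242.79109977],
       [  0.        ,   0.        ,   1.        ]]), 'T_tool_cam': array([[ 8.18275712e-05, -9.62551457e-01, -2.71099034e-01,
         6.88541756e-02],
       [ 9.99999570e-01, -1.71714779e-04,  9.11518727e-04,
         3.52798854e-04],
       [-9.23935389e-04, -2.71098992e-01,  9.62551029e-01,
        -1.51945167e-01],
       [ 0.00000000e+00,  0.00000000e+00,  0.00000000e+00,
         1.00000000e+00]])}
```

View pics/top0.png

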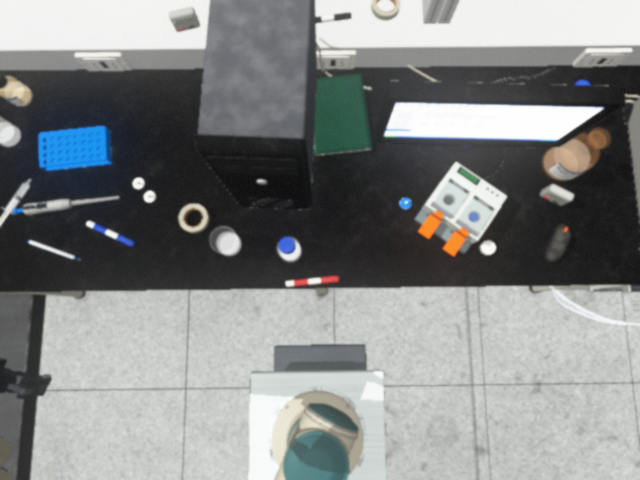

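View pics/scene0.png

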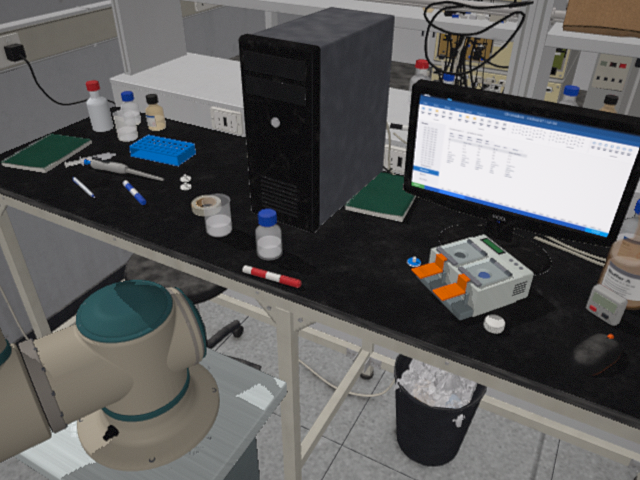

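The blue cap is in the right bay: about (473,216) in top and (487,275) in scene. Its tab is the right one, at (455,243) in top. Next I measure the reader frame from the tabs and caps in both views.

```bash
cat > h.py <<'E'
import cv2,numpy as np
from rig import imaging
def ray(n,uv):
    p=imaging.camera_params(n);K=p["camera_matrix"];T=p["cam_to_world"]
    return T[:3,3],T[:3,:3]@np.linalg.inv(K)@np.array([*uv,1.])
def plane(n,uv,z):
    o,d=ray(n,uv);return o+d*(z-o[2])/d[2]
def tri(a,b):
    (o,d),(q,e)=ray("top",a),ray("scene",b)
    s=np.linalg.lstsq(np.c_[d,-e],q-o,rcond=None)[0]
    P,Q=o+s[0]*d,q+s[1]*e;return (P+Q)/2,np.linalg.norm(P-Q)
def blobs(m,amin):
    n,l,st,c=cv2.connectedComponentsWithStats(m.astype(np.uint8))
    return [(st[i],c[i],l==i) for i in range(1,n) if st[i][4]>=amin]
E
python3 - <<'E'
from h import *
R={"top":(400,150,520,265),"scene":(400,225,545,330)}
for n,(x0,y0,x1,y1) in R.items():
    im=cv2.imread(f"pics/{n}0.png");h=cv2.cvtColor(im,cv2.COLOR_BGR2HSV).astype(int);H,S,V=h[...,0],h[...,1],h[...,2]
    roi=np.zeros(H.shape,bool);roi[y0:y1,x0:x1]=1
    for nm,m,z,a in(("orange",(H>4)&(H<20)&(S>150)&(V>100),.0465,40),("blue",(H>95)&(H<130)&(S>60)&(V>60),.059,15),("white",(S<60)&(V>130),.062,200)):
        for st,c,l in blobs(m&roi,a):
            ct=cv2.findContours(l.astype(np.uint8),0,1)[0][0];r=cv2.minAreaRect(ct)
            print(n,nm,st.tolist(),c.round(1),plane(n,c,z).round(4))
            if nm!="blue":print("   box",[plane(n,q,z)[:2].round(4).tolist() for q in cv2.boxPoints(r)], cv2.boxPoints(r).round(0).tolist())
    c=cv2.resize(im[y0:y1,x0:x1],None,fx=5,fy=5,interpolation=2);cv2.imwrite(f"pics/{n}c.png",c)
E
```

```text
top orange [417, 211, 26, 29, 379] [430.1 224.9] [ 0.4951 -0.2802  0.0465]
   box [[0.479, -0.2452], [0.5396, -0.2881], [0.5182, -0.318], [0.4579, -0.2749]] [[416.0, 232.0], [432.0, 207.0], [445.0, 215.0], [429.0, 240.0]]
top orange [442, 228, 26, 29, 388] [454.9 242.1] [ 0.4521 -0.3381  0.0465]
   box [[0.4366, -0.3026], [0.4966, -0.3457], [0.4746, -0.3763], [0.4151, -0.333]] [[441.0, 249.0], [457.0, 224.0], [470.0, 233.0], [454.0, 257.0]]
top blue [400, 196, 13, 14, 148] [405.6 202.8] [ 0.5477 -0.2209  0.059 ]
top blue [469, 212, 10, 9, 69] [473.4 216.3] [ 0.5124 -0.3828  0.059 ]
top white [416, 162, 91, 81, 3591] [463.6 202.8] [ 0.5454 -0.3603  0.062 ]
   box [[0.5085, -0.2388], [0.6551, -0.3433], [0.5611, -0.4695], [0.4184, -0.3636]] [[414.0, 218.0], [454.0, 159.0], [508.0, 196.0], [468.0, 255.0]]
scene orange [411, 254, 36, 25, 426] [430.2 267.2] [ 0.5012 -0.2812  0.0465]
   box [[0.4776, -0.2489], [0.5674, -0.2836], [0.5241, -0.3163], [0.4397, -0.2815]] [[411.0, 269.0], [442.0, 251.0], [451.0, 266.0], [420.0, 284.0]]
scene orange [433, 274, 37, 27, 479] [452.3 288.3] [ 0.4583 -0.3394  0.0465]
   box [[0.4353, -0.3066], [0.5214, -0.3451], [0.4801, -0.3744], [0.399, -0.3361]] [[432.0, 290.0], [465.0, 271.0], [474.0, 288.0], [441.0, 306.0]]
scene blue [407, 257, 14, 10, 92] [413.5 261.6] [ 0.4864 -0.2502  0.059 ]
scene blue [478, 272, 12, 7, 63] [483.6 274.9] [ 0.5109 -0.383   0.059 ]
scene white [440, 235, 93, 81, 3087] [489.5 273.8] [ 0.5154 -0.3926  0.062 ]
   box [[0.5573, -0.2806], [0.7462, -0.3691], [0.5159, -0.4856], [0.3744, -0.4033]] [[440.0, 247.0], [504.0, 215.0], [540.0, 289.0], [475.0, 320.0]]
scene white [484, 316, 21, 14, 254] [493.9 322.8] [ 0.3827 -0.4327  0.062 ]
   box [[0.3917, -0.4136], [0.4084, -0.444], [0.3757, -0.4513], [0.3595, -0.4218]] [[484.0, 316.0], [504.0, 316.0], [504.0, 329.0], [484.0, 329.0]]
```

View pics/topc.png

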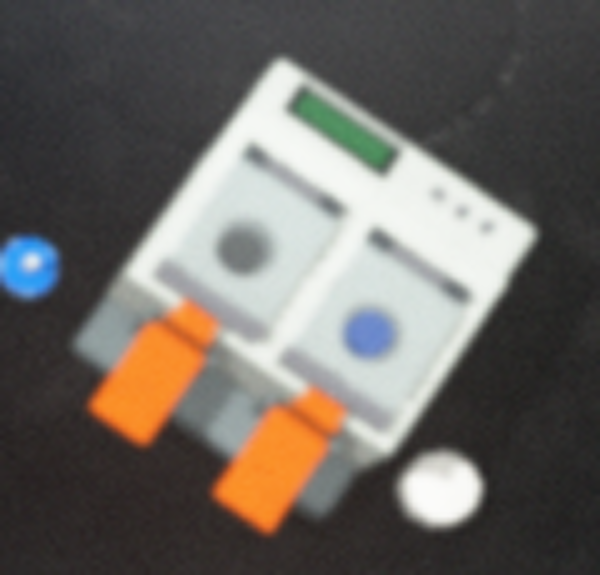

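View pics/scenec.png

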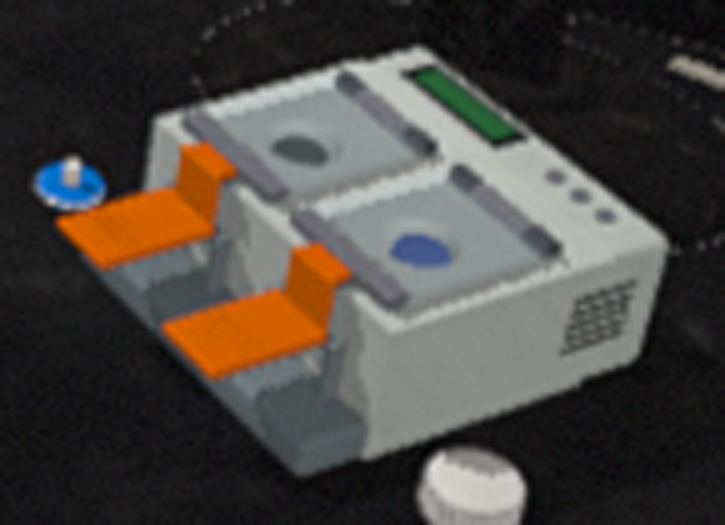

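The pictures confirm blue in the right bay, with both lids shut. The right plate's front corners are at top (442.4,248.4)/(454,256.6) and scene (433,290)/(442.4,300.6). I'll cross-check the press point by triangulating, and against the deck corners.

Run:
```python
from h import *
t=lambda a,b:np.array([400+a/5,150+b/5]); s=lambda a,b:np.array([400+a/5,225+b/5])
pairs={"Rfl":((212,492),(165,325)),"Rfr":((270,533),(212,376)),"Lfl":((88,405),(58,223)),"Lfr":((147,446),(103,265)),
"deckBL":((280,57),(425,45)),"deckBR":((538,235),(668,240)),"deckFL":((125,272),(155,118)),"deckFR":((380,463),(370,318)),"blue":((369,333),(420,249)),"black":((243,247),(300,150)),
"clawR":((327,412),(323,262)),"clawL":((197,318),(208,160))}
yaw=np.radians(-36.3);X=np.array([np.cos(yaw),np.sin(yaw)]);Y=np.array([-X[1],X[0]])
o=None;P={}
for k,(a,b) in pairs.items():
    P[k],e=tri(t(*a),s(*b));print(k,P[k].round(4),"gap",round(e,4))
b=plane("top",(473.4,216.3),.059)
for a,c in(("Lfl","Rfl"),("Lfr","Rfr"),("deckBL","deckBR"),("black","blue"),("deckFL","deckFR")):
    d=(P[a]-P[c])[:2];print(a,c,"yaw",np.degrees(np.arctan2(-d[0],d[1])).round(2),np.linalg.norm(d).round(4))
for a,c in(("deckBL","deckFL"),("deckBR","deckFR")):
    d=(P[a]-P[c])[:2];print(a,c,"yaw",np.degrees(np.arctan2(d[1],d[0])).round(2),np.linalg.norm(d).round(4))
O=P["deckBL"][:2]/2+P["deckBR"][:2]/2-.091*X
print("origin",O)
for k in P: print(k,"in reader",((P[k][:2]-O)@X).round(4),((P[k][:2]-O)@Y).round(4))
```

```text
Rfl [ 0.4378 -0.308   0.0445] gap 0.0009
Rfr [ 0.4171 -0.3337  0.0457] gap 0.0008
Lfl [ 0.4811 -0.2501  0.0425] gap 0.0002
Lfr [ 0.4598 -0.2765  0.0462] gap 0.0011
deckBL [ 0.6504 -0.3492  0.0606] gap 0.0016
deckBR [ 0.5582 -0.4667  0.0629] gap 0.001
deckFL [ 0.5426 -0.267   0.0614] gap 0.0001
deckFR [ 0.4466 -0.3804  0.0705] gap 0.0011
blue [ 0.5118 -0.3836  0.0588] gap 0.0002
black [ 0.5549 -0.3249  0.058 ] gap 0.0015
clawR [ 0.4711 -0.3565  0.0705] gap 0.0019
clawL [ 0.5177 -0.2978  0.0673] gap 0.0026
Lfl Rfl yaw -36.75 0.0723
Lfr Rfr yaw -36.76 0.0714
deckBL deckBR yaw -38.13 0.1494
black blue yaw -36.25 0.0728
deckFL deckFR yaw -40.25 0.1486
deckBL deckFL yaw -37.34 0.1356
deckBR deckFR yaw -37.71 0.141
origin [ 0.53093128 -0.35407785]
Rfl in reader -0.1023 -0.018
Rfr in reader -0.1038 -0.051
Lfl in reader -0.1017 0.0543
Lfr in reader -0.1033 0.0204
deckBL in reader 0.0934 0.0746
deckBR in reader 0.0886 -0.0746
deckFL in reader -0.0422 0.0771
deckFR in reader -0.0524 -0.0712
blue in reader 0.0021 -0.0351
black in reader 0.002 0.0377
clawR in reader -0.0468 -0.0374
clawL in reader -0.044 0.0375
```

```bash
A='{"claw":-1,"travel":[0.295,-1.0,0],"turn":0}'
python3 -m inch '[{"claw":-1,"travel":[0.295,-1.0,0],"turn":-0.1},{"claw":-1,"travel":[0.295,-1.0,0],"turn":-0.1},{"claw":-1,"travel":[0.295,-1.0,0],"turn":-0.1},{"claw":-1,"travel":[0.295,-1.0,0],"turn":-0.1},{"claw":-1,"travel":[0.295,-1.0,0],"turn":-0.1}]' 20
python3 -m inch '[{"claw":-1,"travel":[0.295,-1.0,0],"turn":0},{"claw":-1,"travel":[0.295,-1.0,0],"turn":0},{"claw":-1,"travel":[0.295,-1.0,0],"turn":0},{"claw":-1,"travel":[0.295,-1.0,0],"turn":0},{"claw":-1,"travel":[0.295,-1.0,0],"turn":0}]'
python3 -m inch '[{"claw":-1,"travel":[0.295,-1.0,0],"turn":0},{"claw":-1,"travel":[0.295,-1.0,0],"turn":0},{"claw":-1,"travel":[0.295,-1.0,0],"turn":0},{"claw":-1,"travel":[0.295,-1.0,0],"turn":0},{"claw":-1,"travel":[0.295,-1.0,0],"turn":0}]'
```

```text
clock: 0.6
position: [0.2428, 0.34, 0.2225]
ee_rot: [0.0, 0.316, 0.949, -0.002]
contact_force: [-0.4, 0.5, 0.8]
width: 0.012
gripper_force: 0.0
clock: 1.1
position: [0.3034, 0.1409, 0.223]
ee_rot: [0.001, 0.318, 0.948, -0.001]
contact_force: [0.5, 0.9, 0.2]
width: -0.0
gripper_force: 0.0
clock: 1.6
position: [0.3636, -0.0593, 0.2231]
ee_rot: [0.001, 0.317, 0.948, -0.001]
contact_force: [0.8, -0.0, 0.7]
width: -0.0001
gripper_force: 0.0
```

```bash
python3 -m inch '[{"claw":-1,"travel":[0.2,-0.68,0],"turn":0},{"claw":-1,"travel":[0.2,-0.68,0],"turn":0},{"claw":-1,"travel":[0.2,-0.68,0],"turn":0}]'
python3 -m inch '[{"claw":-1,"travel":[0.2,-0.68,0],"turn":0},{"claw":-1,"travel":[0.2,-0.68,0],"turn":0},{"claw":-1,"travel":[0.2,-0.68,0],"turn":0},{"claw":-1,"travel":[0.2,-0.68,-0.5],"turn":0},{"claw":-1,"travel":[0.2,-0.68,-0.6],"turn":0}]'
python3 -m inch '[{"claw":-1,"travel":[0,0,0],"turn":0}]'
python3 - <<'E'
from h import *
im=imaging.get_image("top")[:,:,::-1];cv2.imwrite("pics/t1.png",cv2.resize(im[150:270,390:530],None,fx=5,fy=5))
im=imaging.get_image("scene")[:,:,::-1];cv2.imwrite("pics/s1.png",cv2.resize(im[180:340,370:560],None,fx=4,fy=3.7))
E
```

```text
clock: 1.9
position: [0.4026, -0.192, 0.2228]
ee_rot: [0.0, 0.314, 0.949, 0.001]
contact_force: [1.0, 1.0, 0.7]
width: 0.0001
gripper_force: 0.0
clock: 2.4
position: [0.444, -0.3282, 0.1224]
ee_rot: [0.002, 0.315, 0.949, -0.0]
contact_force: [-0.1, 0.7, -0.5]
width: 0.0002
gripper_force: 0.0
clock: 2.5
position: [0.4379, -0.3218, 0.1162]
ee_rot: [-0.007, 0.314, 0.949, 0.004]
contact_force: [-1.1, 0.6, -0.1]
width: -0.0001
gripper_force: 0.0
```

View pics/s1.png

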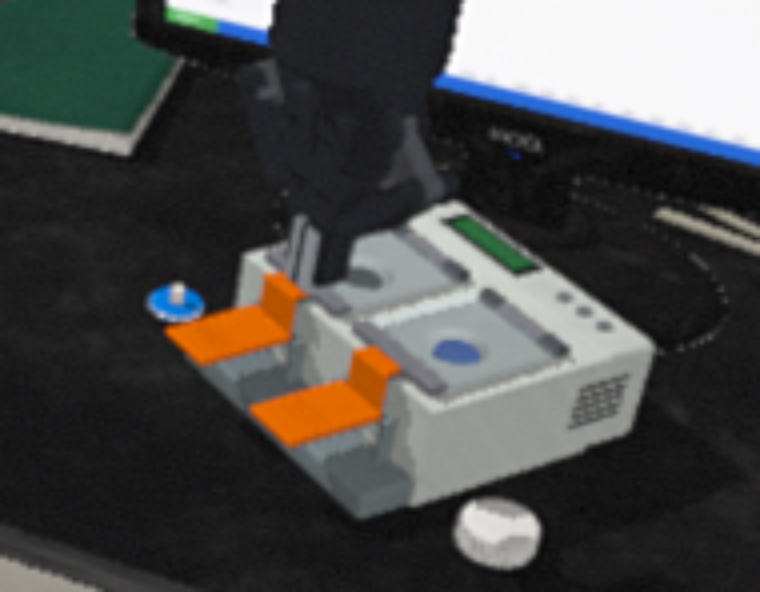

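The scene shows both lids shut, with the fingertips at (310,280) in the crop, hovering in line with the right tab. I read the settled pose next.

```bash
python3 -m inch '[{"claw":-1,"travel":[0,0,0],"turn":0},{"claw":-1,"travel":[0,0,0],"turn":0}]'
python3 -c "
from rig import get_state
s=get_state();print(s['position'],s['qd'],s['qpos'],s['contact_force'])"
```

```text
clock: 2.8
position: [0.443, -0.3281, 0.1258]
ee_rot: [0.003, 0.314, 0.949, -0.001]
contact_force: [0.5, -1.2, -1.1]
width: 0.0003
gripper_force: 0.0
[ 0.44298633 -0.32809569  0.1258271 ] [-0.00589154 -0.00189117  0.00993353 -0.00261904 -0.00321079 -0.00264226] [-7.63885583e-01  3.09826273e-01  1.71166672e+00  2.76613267e-04
  1.11439652e+00 -1.69565249e+00] [ 0.49724272 -1.17256243 -1.13642562]
```

View pics/t1.png

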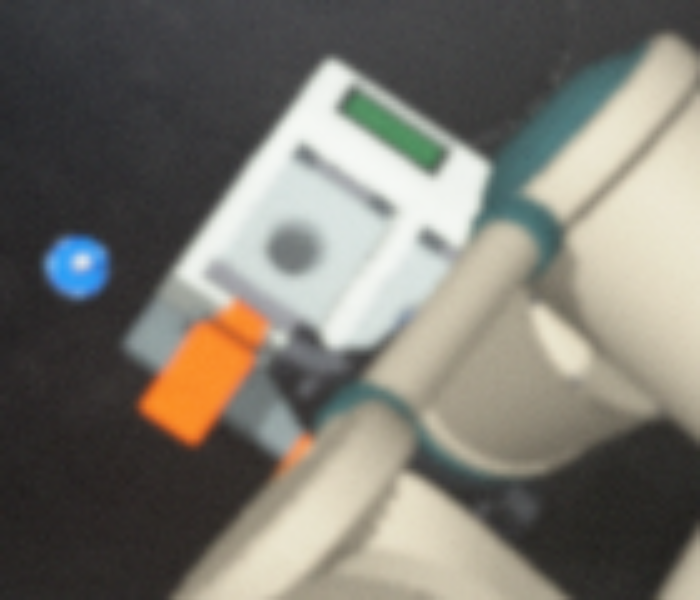

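The top view shows the arm covering most of the right tab, nothing else disturbed. I descend to just above the plate.

```bash
python3 -m inch '[{"claw":-1,"travel":[0,-0.02,-0.1],"turn":0},{"claw":-1,"travel":[0,-0.02,-0.2],"turn":0},{"claw":-1,"travel":[0,-0.02,-0.26],"turn":0},{"claw":-1,"travel":[0,-0.02,-0.26],"turn":0},{"claw":-1,"travel":[0,-0.02,-0.26],"turn":0}]'
```

```text
clock: 3.3
position: [0.4416, -0.3316, 0.0719]
ee_rot: [0.001, 0.315, 0.949, -0.0]
contact_force: [-0.4, -0.1, 0.4]
width: 0.0
gripper_force: 0.0
```

```bash
python3 -m inch '[{"claw":-1,"travel":[0,0,-0.015],"turn":0},{"claw":-1,"travel":[0,0,-0.03],"turn":0},{"claw":-1,"travel":[0,0,-0.04],"turn":0},{"claw":-1,"travel":[0,0,-0.05],"turn":0},{"claw":-1,"travel":[0,0,-0.05],"turn":0}]'
```

```text
clock: 3.8
position: [0.4409, -0.3311, 0.0606]
ee_rot: [-0.0, 0.315, 0.949, 0.0]
contact_force: [0.8, -0.3, -0.9]
width: -0.0003
gripper_force: 0.0
```

```bash
python3 -m inch '[{"claw":-1,"travel":[0,0,-0.008],"turn":0},{"claw":-1,"travel":[0,0,-0.015],"turn":0},{"claw":-1,"travel":[0,0,-0.015],"turn":0}]'
python3 - <<'E'
from h import *
im=imaging.get_image("scene")[:,:,::-1];cv2.imwrite("pics/s2.png",cv2.resize(im[180:340,370:560],None,fx=4,fy=3.7))
E
```

```text
clock: 4.1
position: [0.4409, -0.3311, 0.0577]
ee_rot: [-0.0, 0.315, 0.949, 0.0]
contact_force: [-0.7, 0.4, -0.3]
width: -0.0001
gripper_force: 0.0
```

View pics/s2.png

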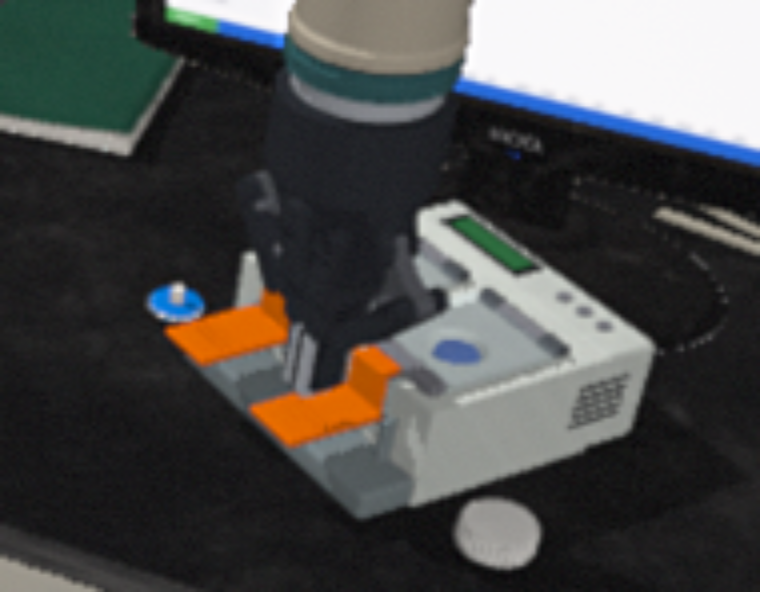

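The tab looks unpressed, and the fingertips (about (315,385) in the crop) look left of the plate or above it. I project the reported tip to see which.

Run:
```python
from h import *
from rig import get_state
s=get_state();p=np.array(s["position"]);print(p,s["contact_force"])
c=imaging.camera_params("scene");K=c["camera_matrix"];T=np.linalg.inv(c["cam_to_world"])
def pr(P):
    q=K@(T[:3,:3]@P+T[:3,3]);u=q[:2]/q[2];return ((u-[370,180])*[4,3.7]).round(0)
yaw=np.radians(-37);X=np.array([np.cos(yaw),np.sin(yaw),0]);Y=np.array([-X[1],X[0],0])
for z in(-.019,-.006,.0):print(z,pr(p+[0,0,z]),[pr(p+[0,0,z]+a*.011*X+b*.0145*Y).tolist() for a in(-1,1) for b in(-1,1)])
print("plate press",pr(np.array([.4427,-.3323,.0465])))
for uv in((315,390),(335,428)): print(plane("scene",np.array(uv)/[4,3.7]+[370,180],.0387).round(4),plane("scene",np.array(uv)/[4,3.7]+[370,180],.0465).round(4))
```

```text
[ 0.4410057  -0.33113981  0.05778717] [0.56326708 0.2946272  0.36420046]
-0.019 [299. 426.] [[298.0, 449.0], [262.0, 415.0], [337.0, 438.0], [300.0, 404.0]]
-0.006 [303. 407.] [[302.0, 429.0], [265.0, 396.0], [341.0, 418.0], [304.0, 384.0]]
0.0 [304. 397.] [[303.0, 420.0], [267.0, 386.0], [343.0, 408.0], [306.0, 375.0]]
plate press [305. 413.]
[ 0.4732 -0.3289  0.0387] [ 0.4633 -0.3309  0.0465]
[ 0.448  -0.3464  0.0387] [ 0.4384 -0.3481  0.0465]
```

The tip appears roughly 20 mm above the plate, with the lateral position right. I go down gently, watching the force.

```bash
python3 -m inch '[{"claw":-1,"travel":[0,0,-0.015],"turn":0},{"claw":-1,"travel":[0,0,-0.03],"turn":0},{"claw":-1,"travel":[0,0,-0.03],"turn":0}]'
python3 - <<'E'
from h import *
im=imaging.get_image("scene")[:,:,::-1];cv2.imwrite("pics/s3.png",cv2.resize(im[225:310,410:500],None,fx=7,fy=7,interpolation=cv2.INTER_CUBIC))
E
```

```text
clock: 4.45
position: [0.4407, -0.3309, 0.0514]
ee_rot: [-0.0, 0.315, 0.949, 0.0]
contact_force: [-0.7, 0.4, -0.4]
width: 0.0006
gripper_force: 0.0
```

View pics/s3.png

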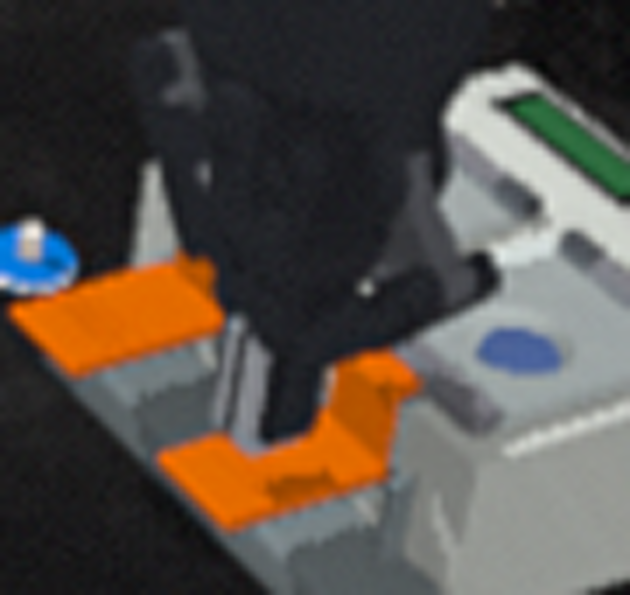

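Run:
```python
from h import *
p=np.array([.4407,-.3309]);yaw=np.radians(-37);X=np.array([np.cos(yaw),np.sin(yaw)]);Y=np.array([-X[1],X[0]])
for uv in((262,448),(320,424),(230,438)):
    for z in(.0325,.0465,.055):
        q=plane("scene",np.array(uv)/7+[410,225],z)[:2]-p;print(uv,z,"rel tool, reader axes",(q@X).round(4),(q@Y).round(4))
```

```text
(262, 448) 0.0325 rel tool, reader axes 0.0212 0.0191
(262, 448) 0.0465 rel tool, reader axes 0.0094 0.0058
(262, 448) 0.055 rel tool, reader axes 0.0022 -0.0023
(320, 424) 0.0325 rel tool, reader axes 0.0422 0.0212
(320, 424) 0.0465 rel tool, reader axes 0.0299 0.0078
(320, 424) 0.055 rel tool, reader axes 0.0224 -0.0003
(230, 438) 0.0325 rel tool, reader axes 0.0157 0.0263
(230, 438) 0.0465 rel tool, reader axes 0.004 0.0129
(230, 438) 0.055 rel tool, reader axes -0.0032 0.0047
```

The plate corners are unmoved, at (433,290) and (442.6,300.7), so the tab is untouched. The tip's corners fit a tip that sits over the plate but some 15–20 mm above it. I keep descending in small steps, checking the force.

```bash
python3 -m inch '[{"claw":-1,"travel":[0,0,-0.015],"turn":0},{"claw":-1,"travel":[0,0,-0.03],"turn":0},{"claw":-1,"travel":[0,0,-0.03],"turn":0}]'
python3 - <<'E'
from h import *
im=imaging.get_image("scene")[:,:,::-1];cv2.imwrite("pics/s4.png",cv2.resize(im[225:310,410:500],None,fx=7,fy=7,interpolation=cv2.INTER_CUBIC))
h=cv2.cvtColor(im,cv2.COLOR_BGR2HSV).astype(int);H,S,V=h[...,0],h[...,1],h[...,2]
m=(H>4)&(H<20)&(S>150)&(V>100);m[:272]=0
for st,c,l in blobs(m,20):
    y,x=np.nonzero(l);i=x.argmin();j=y.argmax();print(st.tolist(),"left",x[i],y[i],"bottom",x[j],y[j])
E
python3 -m inch '[{"claw":-1,"travel":[0,0,-0.015],"turn":0},{"claw":-1,"travel":[0,0,-0.015],"turn":0}]'
```

```text
clock: 4.8
position: [0.4408, -0.331, 0.0454]
ee_rot: [-0.0, 0.315, 0.949, 0.0]
contact_force: [0.7, -0.7, 0.3]
width: 0.0005
gripper_force: 0.0
[413, 272, 28, 7, 105] left 413 272 bottom 420 278
[433, 276, 37, 25, 361] left 433 289 bottom 442 300
[607, 334, 7, 5, 27] left 607 335 bottom 609 338
clock: 5.05
position: [0.4409, -0.331, 0.0426]
ee_rot: [-0.0, 0.315, 0.949, 0.0]
contact_force: [-1.5, -0.2, 0.5]
width: -0.0
gripper_force: 0.0
```

```bash
python3 -m inch '[{"claw":-1,"travel":[0,0,-0.015],"turn":0},{"claw":-1,"travel":[0,0,-0.02],"turn":0},{"claw":-1,"travel":[0,0,-0.02],"turn":0}]'
python3 - <<'E'
from h import *
im=imaging.get_image("scene")[:,:,::-1];cv2.imwrite("pics/s5.png",cv2.resize(im[225:310,410:500],None,fx=7,fy=7,interpolation=cv2.INTER_CUBIC))
E
```

```text
clock: 5.35
position: [0.4409, -0.3311, 0.0387]
ee_rot: [-0.0, 0.315, 0.949, 0.0]
contact_force: [-0.2, 1.1, 1.1]
width: -0.0
gripper_force: 0.0
```

View pics/s5.png

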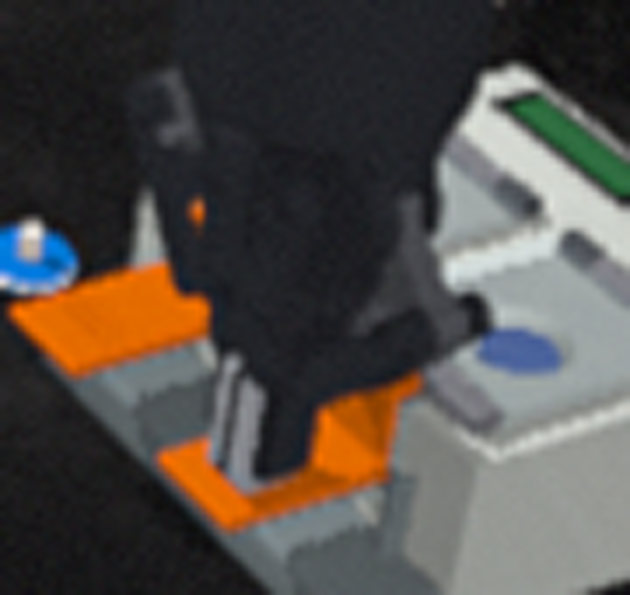

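The fingertip is now over the plate (bottom corner (252,488)), with its shadow almost touching. Expected contact is about 6 mm lower.

```bash
python3 -m inch '[{"claw":-1,"travel":[0,0,-0.015],"turn":0},{"claw":-1,"travel":[0,0,-0.025],"turn":0},{"claw":-1,"travel":[0,0,-0.025],"turn":0}]'
python3 -m inch '[{"claw":-1,"travel":[0,0,-0.008],"turn":0},{"claw":-1,"travel":[0,0,-0.008],"turn":0}]'
python3 -m inch '[{"claw":-1,"travel":[0,0,-0.008],"turn":0},{"claw":-1,"travel":[0,0,-0.008],"turn":0}]'
```

```text
clock: 5.7
position: [0.4409, -0.3311, 0.0338]
ee_rot: [-0.0, 0.315, 0.949, 0.0]
contact_force: [-0.4, 0.9, 2.2]
width: -0.0001
gripper_force: 0.8
clock: 5.9
position: [0.4408, -0.3311, 0.0322]
ee_rot: [-0.0, 0.315, 0.949, 0.0]
contact_force: [-1.3, 0.7, 2.5]
width: 0.0
gripper_force: 1.3
clock: 6.1
position: [0.4409, -0.3311, 0.0306]
ee_rot: [-0.0, 0.315, 0.949, 0.0]
contact_force: [-1.4, 0.2, 2.8]
width: 0.0001
gripper_force: 1.6
```

```bash
cat > chk.py <<'E'
from h import *
from rig import get_state
import sys
im=imaging.get_image("scene")[:,:,::-1];cv2.imwrite(sys.argv[1],im)
ref=cv2.imread("pics/scene0.png")
h=cv2.cvtColor(im,cv2.COLOR_BGR2HSV).astype(int);H,S,V=h[...,0],h[...,1],h[...,2]
m=(H>4)&(H<20)&(S>150)&(V>100);m[:272]=0;m[:,540:]=0
for st,c,l in blobs(m,20):
    y,x=np.nonzero(l);print(st.tolist(),"left",x.min(),y[x.argmin()],"bottom",x[y.argmax()],y.max())
d=cv2.absdiff(im,ref).max(2)
print("lid front strip diff",[int(d[int(y),int(x)]) for x,y in zip(np.linspace(466,480,8),np.linspace(274,284,8))],"blue area",int(((H>95)&(H<130)&(S>60)&(V>60))[265:285,475:500].sum()))
s=get_state();print(s["position"],s["contact_force"])
E
python3 chk.py pics/k1.png
python3 -m inch '[{"claw":-1,"travel":[0,0,-0.008],"turn":0},{"claw":-1,"travel":[0,0,-0.008],"turn":0}]'
python3 chk.py pics/k2.png
```

```text
[413, 272, 26, 7, 103] left 413 272 bottom 420 278
[432, 284, 33, 23, 278] left 432 294 bottom 441 306
lid front strip diff [72, 81, 74, 51, 64, 99, 90, 111] blue area 49
[ 0.4408709  -0.3310991   0.03065485] [-2.51589871  1.10598951  2.96138465]
clock: 6.35
position: [0.4409, -0.3312, 0.029]
ee_rot: [-0.0, 0.315, 0.949, 0.0]
contact_force: [-1.6, -0.0, 2.8]
width: 0.0002
gripper_force: 1.8
[413, 272, 26, 7, 103] left 413 272 bottom 420 278
[432, 285, 33, 23, 278] left 432 295 bottom 441 307
lid front strip diff [74, 79, 72, 48, 30, 99, 97, 119] blue area 61
[ 0.44093934 -0.33113193  0.02906131] [-2.55025486  1.18633359  3.06153219]
```

Plate front dropped about 6 px, roughly 9 mm at the end (about 0.17 rad), and the force has levelled off. So it is probably released. I look at it with the last picture, after backing off up and forward.

```bash
python3 -m inch '[{"claw":-1,"travel":[0,0,-0.008],"turn":0},{"claw":-1,"travel":[0,0,-0.008],"turn":0},{"claw":-1,"travel":[0,0,0.06],"turn":0},{"claw":-1,"travel":[-0.1,0.075,0.15],"turn":0},{"claw":-1,"travel":[-0.2,0.15,0.3],"turn":0}]'
python3 -m inch '[{"claw":-1,"travel":[-0.2,0.15,0.3],"turn":0},{"claw":-1,"travel":[-0.2,0.15,0.4],"turn":0},{"claw":-1,"travel":[-0.2,0.15,0.4],"turn":0},{"claw":-1,"travel":[-0.2,0.15,0.4],"turn":0},{"claw":-1,"travel":[-0.2,0.15,0.4],"turn":0}]'
python3 -m inch '[{"claw":-1,"travel":[0,0,0],"turn":0},{"claw":-1,"travel":[0,0,0],"turn":0},{"claw":-1,"travel":[0,0,0],"turn":0},{"claw":-1,"travel":[0,0,0],"turn":0},{"claw":-1,"travel":[0,0,0],"turn":0}]'
python3 chk.py pics/k3.png
python3 - <<'E'
import cv2,numpy as np
from rig import imaging
a=cv2.imread("pics/k3.png")[170:340,390:560]
b=imaging.get_image("top")[:,:,::-1];cv2.imwrite("pics/t3.png",b)
w=imaging.get_image("wrist")[:,:,::-1]
r=lambda i:cv2.resize(i,(400,400),interpolation=cv2.INTER_CUBIC)
bot=cv2.resize(w,(266,200));pad=np.zeros((200,800,3),np.uint8);pad[:,:266]=bot
c=cv2.imread("pics/k2.png")[225:310,410:500];pad[:,280:492]=cv2.resize(c,(212,200))
cv2.imwrite("pics/m3.png",np.vstack([np.hstack([r(a),r(b[150:270,400:520])]),pad]))
E
```

```text
clock: 6.9
position: [0.4005, -0.3006, 0.088]
ee_rot: [-0.001, 0.315, 0.949, 0.001]
contact_force: [-0.2, -0.7, 0.5]
width: 0.0
gripper_force: 0.0
clock: 7.4
position: [0.3612, -0.2712, 0.1682]
ee_rot: [-0.0, 0.315, 0.949, 0.0]
contact_force: [-0.5, 0.4, -0.6]
width: -0.0002
gripper_force: 0.0
clock: 7.9
position: [0.3611, -0.2712, 0.1689]
ee_rot: [-0.0, 0.315, 0.949, 0.0]
contact_force: [0.4, -0.4, -0.3]
width: -0.0001
gripper_force: 0.0
[413, 272, 29, 7, 106] left 413 272 bottom 420 278
[433, 274, 37, 27, 472] left 433 289 bottom 442 300
lid front strip diff [82, 74, 79, 75, 74, 77, 78, 96] blue area 61
[ 0.3610935  -0.27123125  0.16895433] [0.11588568 0.33730405 0.25637439]
```

View pics/m3.png

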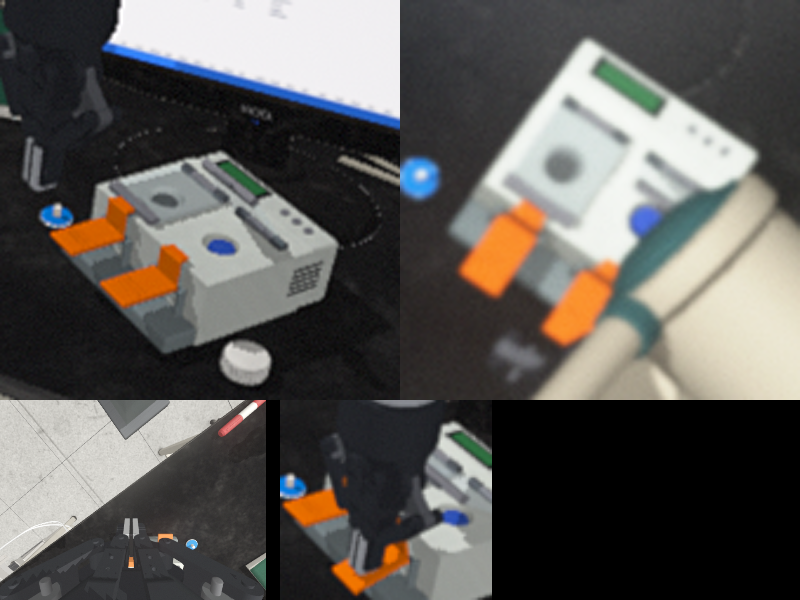

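Right lid is up with the tab back at rest, the blue vial uncovered and standing, and the left bay shut. The tip is at px (406,250) in scene; I check its height offset, the lid angle and the clearance to the monitor.

```bash
cat > lid.py <<'E'
from h import *
yaw=np.radians(-37);X=np.array([np.cos(yaw),np.sin(yaw)]);Y=np.array([-X[1],X[0]]);O=np.array([.531,-.354])
def onlid(n,uv,yr=-.036):
    o,d=ray(n,uv);t=(yr-(o[:2]-O)@Y)/(d[:2]@Y);p=o+t*d;return np.array([(p[:2]-O)@X,p[2]])
E
python3 - <<'E'
from lid import *
p=np.array([.3611,-.2712]);print("tool in reader",(p-O)@X,(p-O)@Y)
for z in(.15,.165,.18):
    q=plane("scene",(406,250),z)[:2]-p;print("tip",z,q@X,q@Y)
e=onlid("scene",(484.4,247.4));print("rim x,z",e,"len",np.hypot(e[0]-.04,e[1]-.0645),"ang",np.arctan2(e[1]-.0645,.04-e[0]))
for z in(.08,.12):
    q=plane("scene",(505,222),z)[:2];print("monitor bottom if z",z,q,(q-O)@X,(q-O)@Y)
E
```

```text
tool in reader -0.1855184570740247 -0.0361213522016172
tip 0.15 0.018360232338709353 0.02589880442169217
tip 0.165 0.005714402908821629 0.00840509927668594
tip 0.18 -0.006931426521066183 -0.009088605868320356
rim x,z [-0.01229758  0.12770735] len 0.08203783373791382 ang 0.8795716469185727
monitor bottom if z 0.08 [ 0.68736173 -0.38000073] 0.140523661559394 0.07333573137853279
monitor bottom if z 0.12 [ 0.61946684 -0.38740544] 0.09075665655704193 0.02656190315387828
```

```bash
python3 -m inch '[{"claw":-1,"travel":[0,0,-0.2],"turn":0},{"claw":-1,"travel":[0.1,-0.075,-0.32],"turn":0},{"claw":-1,"travel":[0.25,-0.19,-0.32],"turn":0},{"claw":-1,"travel":[0.4,-0.3,-0.32],"turn":0},{"claw":-1,"travel":[0.48,-0.36,-0.32],"turn":0}]'
python3 -m inch '[{"claw":-1,"travel":[0.02,-0.015,0],"turn":0},{"claw":-1,"travel":[0.05,-0.0375,0],"turn":0},{"claw":-1,"travel":[0.08,-0.06,0],"turn":0},{"claw":-1,"travel":[0.1,-0.075,0],"turn":0},{"claw":-1,"travel":[0.12,-0.09,0],"turn":0}]'
python3 -m inch '[{"claw":-1,"travel":[0.02,-0.015,0],"turn":0},{"claw":-1,"travel":[0.04,-0.03,0],"turn":0},{"claw":-1,"travel":[0.06,-0.045,0],"turn":0},{"claw":-1,"travel":[0.08,-0.06,0],"turn":0},{"claw":-1,"travel":[0.1,-0.075,0],"turn":0}]'
```

```text
clock: 8.55
position: [0.4597, -0.3454, 0.105]
ee_rot: [0.001, 0.315, 0.949, -0.0]
contact_force: [-0.3, -0.3, -0.0]
width: -0.0006
gripper_force: 0.0
clock: 9.05
position: [0.4809, -0.361, 0.1054]
ee_rot: [-0.0, 0.315, 0.949, 0.0]
contact_force: [-0.5, -0.3, -1.0]
width: -0.0002
gripper_force: 0.0
clock: 9.55
position: [0.5012, -0.3763, 0.1051]
ee_rot: [-0.0, 0.315, 0.949, 0.0]
contact_force: [-0.3, 1.0, 0.2]
width: 0.0
gripper_force: 0.3
```

```bash
python3 -m inch '[{"claw":-1,"travel":[0.02,-0.015,0],"turn":0},{"claw":-1,"travel":[0.04,-0.03,0],"turn":0},{"claw":-1,"travel":[0.06,-0.045,0],"turn":0},{"claw":-1,"travel":[0.08,-0.06,0],"turn":0},{"claw":-1,"travel":[0.1,-0.075,0],"turn":0}]'
python3 -m inch '[{"claw":-1,"travel":[0.015,-0.011,0],"turn":0},{"claw":-1,"travel":[0.03,-0.0225,0],"turn":0},{"claw":-1,"travel":[0.03,-0.0225,0],"turn":0}]'
python3 chk.py pics/k4.png
```

```text
clock: 10.05
position: [0.5214, -0.3915, 0.1051]
ee_rot: [0.0, 0.315, 0.949, 0.0]
contact_force: [-1.8, 0.7, -0.2]
width: -0.0001
gripper_force: 0.3
clock: 10.35
position: [0.5276, -0.3962, 0.1051]
ee_rot: [0.0, 0.315, 0.949, -0.0]
contact_force: [0.2, 0.8, -0.3]
width: -0.0001
gripper_force: 0.0
[413, 272, 29, 7, 106] left 413 272 bottom 420 278
[433, 274, 37, 27, 473] left 433 289 bottom 442 300
lid front strip diff [101, 95, 98, 94, 91, 96, 97, 117] blue area 61
[ 0.52732177 -0.39594199  0.10504148] [-0.31780746  0.53840168 -0.13276392]
```

```bash
python3 -m inch '[{"claw":-1,"travel":[0.01,-0.0075,0],"turn":0},{"claw":-1,"travel":[0.02,-0.015,0],"turn":0},{"claw":-1,"travel":[0.03,-0.0225,0],"turn":0},{"claw":-1,"travel":[0.04,-0.03,0],"turn":0},{"claw":-1,"travel":[0.04,-0.03,0],"turn":0}]'
python3 -m inch '[{"claw":-1,"travel":[0.01,-0.0075,0],"turn":0},{"claw":-1,"travel":[0.02,-0.015,0],"turn":0},{"claw":-1,"travel":[0.02,-0.015,0],"turn":0}]'
python3 -m inch '[{"claw":-1,"travel":[0.01,-0.0075,0],"turn":0},{"claw":-1,"travel":[0.01,-0.0075,0],"turn":0}]'
```

```text
clock: 10.9
position: [0.5354, -0.402, 0.1051]
ee_rot: [0.0, 0.315, 0.949, -0.0]
contact_force: [0.1, 0.1, 0.8]
width: -0.0003
gripper_force: 0.0
clock: 11.2
position: [0.5393, -0.4049, 0.1049]
ee_rot: [0.0, 0.315, 0.949, 0.0]
contact_force: [0.2, -0.1, -0.1]
width: 0.0001
gripper_force: 0.1
clock: 11.4
position: [0.5397, -0.4052, 0.1049]
ee_rot: [-0.002, 0.314, 0.949, 0.001]
contact_force: [-3.8, 2.1, 1.6]
width: 0.0002
gripper_force: 2.5
```

```bash
python3 -m inch '[{"claw":-1,"travel":[0.01,-0.0075,0],"turn":0},{"claw":-1,"travel":[0.01,-0.0075,0],"turn":0}]'
python3 -c "
from rig import get_state
s=get_state();print(s['position'],s['contact_force'],s['qpos'],s['effort'])"
```

```text
clock: 11.6
position: [0.5399, -0.4053, 0.1048]
ee_rot: [-0.004, 0.314, 0.949, 0.001]
contact_force: [-7.2, 5.6, 5.0]
width: -0.0
gripper_force: 5.0
[ 0.53988979 -0.40531394  0.10483742] [-7.23170899  5.58640749  4.9610878 ] [-7.46485482e-01  5.05389448e-01  1.43936716e+00 -9.00531074e-04
  1.20553741e+00 -1.67727596e+00] [ 2.57218676e-01 -4.99915338e+01 -2.63903189e+01  4.42953156e-01
 -3.23020577e+00 -1.86518912e-03]
```

Firm stop: 9 N with no motion, and the force has an upward part, as a lid past upright would give. I retreat and verify numerically.

```bash
python3 -m inch '[{"claw":-1,"travel":[-0.04,0.03,0],"turn":0},{"claw":-1,"travel":[-0.12,0.09,0],"turn":0},{"claw":-1,"travel":[-0.28,0.21,0],"turn":0},{"claw":-1,"travel":[-0.44,0.33,0.1],"turn":0},{"claw":-1,"travel":[-0.6,0.45,0.2],"turn":0}]'
python3 -m inch '[{"claw":-1,"travel":[-0.2,0.3,0.3],"turn":0},{"claw":-1,"travel":[-0.2,0.5,0.3],"turn":0},{"claw":-1,"travel":[-0.2,0.7,0.3],"turn":0},{"claw":-1,"travel":[-0.2,0.9,0.3],"turn":0},{"claw":-1,"travel":[-0.2,1,0.3],"turn":0}]'
python3 chk.py pics/k5.png
python3 - <<'E'
from lid import *
b=imaging.get_image("top")[:,:,::-1];cv2.imwrite("pics/t5.png",b)
def proj(n,P):
    c=imaging.camera_params(n);K=c["camera_matrix"];T=np.linalg.inv(c["cam_to_world"]);q=K@(T[:3,:3]@P+T[:3,3]);return q[:2]/q[2]
A={"scene":("pics/k3.png","pics/k5.png","pics/scene0.png"),"top":("pics/t3.png","pics/t5.png","pics/top0.png")}
for n,fs in A.items():
  for f in fs:
    im=cv2.cvtColor(cv2.imread(f),cv2.COLOR_BGR2GRAY).astype(float);ref=cv2.cvtColor(cv2.imread(fs[2]),cv2.COLOR_BGR2GRAY)
    out=[]
    for a in(.5,.88,1.2,1.5,1.65,1.75):
        v=[]
        for y in np.linspace(-.06,-.012,9):
            x,z=.04-.08*np.cos(a),.0645+.08*np.sin(a);u=proj(n,np.array([*(O+x*X+y*Y),z]));i,j=int(round(u[1])),int(round(u[0]));v.append(abs(im[i,j]-ref[i,j]))
        out.append((a,round(np.median(v))))
    print(n,f,out)
d=cv2.absdiff(cv2.imread("pics/k5.png"),cv2.imread("pics/scene0.png")).max(2)>40;d[:, :380]=0
for st,c,l in blobs(d,12):print("diff",st.tolist())
d=cv2.absdiff(b,cv2.imread("pics/top0.png")).max(2)>40
for st,c,l in blobs(d,12):print("top diff",st.tolist())
r=proj("scene",np.array([*(O+.054*X-.036*Y),.143]));print("rim at stop expected px",r)
E
```

```text
clock: 12.1
position: [0.4223, -0.3172, 0.1451]
ee_rot: [0.0, 0.315, 0.949, -0.0]
contact_force: [0.6, 0.0, 1.6]
width: -0.0
gripper_force: 0.0
clock: 12.6
position: [0.3828, -0.1148, 0.2062]
ee_rot: [0.002, 0.314, 0.949, 0.001]
contact_force: [0.4, -0.0, -0.3]
width: 0.0
gripper_force: 0.0
[413, 272, 29, 7, 106] left 413 272 bottom 420 278
[433, 274, 37, 27, 472] left 433 289 bottom 442 300
lid front strip diff [79, 73, 79, 74, 71, 75, 74, 96] blue area 61
[ 0.38248529 -0.11250069  0.2059663 ] [-1.44371699  1.43796468 -0.49175521]
scene pics/k3.png [(0.5, 3), (0.88, 79), (1.2, 2), (1.5, 1), (1.65, 2), (1.75, 0)]
scene pics/k5.png [(0.5, 1), (0.88, 1), (1.2, 5), (1.5, 43), (1.65, 79), (1.75, 70)]
scene pics/scene0.png [(0.5, 0), (0.88, 0), (1.2, 0), (1.5, 0), (1.65, 0), (1.75, 0)]
top pics/t3.png [(0.5, 43), (0.88, 64), (1.2, 16), (1.5, 0), (1.65, 1), (1.75, 1)]
top pics/t5.png [(0.5, 23), (0.88, 21), (1.2, 5), (1.5, 39), (1.65, 39), (1.75, 81)]
top pics/top0.png [(0.5, 0), (0.88, 0), (1.2, 0), (1.5, 0), (1.65, 0), (1.75, 0)]
diff [497, 223, 30, 36, 536]
diff [458, 262, 52, 27, 477]
diff [500, 263, 32, 16, 179]
top diff [478, 181, 33, 30, 326]
top diff [126, 186, 327, 294, 21374]
top diff [456, 219, 23, 17, 148]
top diff [303, 292, 31, 53, 558]
top diff [0, 359, 26, 34, 422]
top diff [251, 372, 27, 3, 34]
top diff [37, 374, 15, 23, 242]
top diff [384, 385, 8, 2, 15]
top diff [18, 394, 6, 5, 25]
top diff [306, 402, 52, 30, 714]
top diff [283, 418, 83, 62, 3340]
top diff [317, 419, 13, 8, 25]
top diff [312, 423, 7, 3, 13]
top diff [280, 427, 7, 7, 15]
top diff [74, 473, 28, 7, 126]
rim at stop expected px [514.43877533 232.33253161]
```

Run:
```python
from lid import *
def proj(n,P):
    c=imaging.camera_params(n);K=c["camera_matrix"];T=np.linalg.inv(c["cam_to_world"]);q=K@(T[:3,:3]@P+T[:3,3]);return q[:2]/q[2]
for n,f,r,lo in(("scene","k5","scene0",1.4),("top","t5","top0",1.4),("scene","k3","scene0",.6)):
    d=cv2.absdiff(cv2.imread(f"pics/{f}.png"),cv2.imread(f"pics/{r}.png")).max(2).astype(np.float32)
    print(n,f,[(round(a,2),round(float(np.median([cv2.remap(d,*[np.float32([[t]]) for t in proj(n,np.array([*(O+(.04-.08*np.cos(a))*X+y*Y),.0645+.08*np.sin(a)]))],1)[0,0] for y in np.linspace(-.06,-.012,9)])))) for a in np.arange(lo,lo+.56,.05)])
```

```text
scene k5 [(np.float64(1.4), 47), (np.float64(1.45), 48), (np.float64(1.5), 47), (np.float64(1.55), 56), (np.float64(1.6), 93), (np.float64(1.65), 83), (np.float64(1.7), 82), (np.float64(1.75), 80), (np.float64(1.8), 67), (np.float64(1.85), 39), (np.float64(1.9), 14), (np.float64(1.95), 7)]
top t5 [(np.float64(1.4), 47), (np.float64(1.45), 46), (np.float64(1.5), 43), (np.float64(1.55), 25), (np.float64(1.6), 11), (np.float64(1.65), 30), (np.float64(1.7), 84), (np.float64(1.75), 75), (np.float64(1.8), 37), (np.float64(1.85), 42), (np.float64(1.9), 8), (np.float64(1.95), 3)]
scene k3 [(np.float64(0.6), 2), (np.float64(0.65), 3), (np.float64(0.7), 2), (np.float64(0.75), 2), (np.float64(0.8), 4), (np.float64(0.85), 20), (np.float64(0.9), 99), (np.float64(0.95), 33), (np.float64(1.0), 16), (np.float64(1.05), 2), (np.float64(1.1), 2), (np.float64(1.15), 3)]
```

Rim sits at about 1.7–1.75 rad in both views, and the stop was felt. I hand in.

```bash
python3 -c "
from rig import ticket
print(ticket.sign_off())"
```

```text
the job is handed in; nothing more can be done
None
```

The blue-capped vial was in the right bay: I pressed its tab and pushed its lid back to the stop, where it stays at about 1.7–1.75 rad in both camera views; I saw no sign of the other bay, the vials or the things around being disturbed, and handed the job in at about 12.7 s (limit 38 s).

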